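# Turn the specimen carousel to the widest mount and swing the magnifier over it

## Task

Pushing on the carousel's spokes with a fingertip, turn the carousel until the widest specimen puck stands squarely at the reading position, in line with the steel index tooth; then push the magnifier's arm round until it meets its stop, with the lens over that puck. Move the tray only by its spokes: leave the pucks untouched in their pockets, do not push on the tray itself, and leave the other things on the table where they are.

Things in the scene. Friction and masses are not known exactly. Their poses are not given: they have to be found in the camera images.
- carousel: fixed grey stand of a small specimen carousel, foot 124 mm across. Origin on the vertical turning axis at table height; z up; its -y axis points to the reading position, a steel index tooth (98 mm from the axis, 12 mm wide, top 23 mm above the table) and the magnifier's column (163 mm). Place and yaw vary
- rotor (a joint): turn of the tray and its five spokes, rad, 0 at the start, grows counter-clockwise from above; turns to 6.2 either way; light friction (1 to 2 N at a spoke), stays where left. Spokes are midway between the pockets: at -54, 18, 90, 162 and 234 degrees + this value, counter-clockwise from the carousel's x axis
- spoke_end (a point): centre of the 15 mm black ball on the end of one of the five like spokes (the one at 90 degrees at joint 0), 116 mm from the axis. A spoke is a level steel rod 8 mm thick, centre 45 mm above the table; it sticks out 31 mm beyond the tray. Push it sideways between tray and ball, about 104 mm from the axis
- tray: round aluminium tray on the rotor, 170 mm across, 8 mm thick, top 26 mm above the table, with five round pockets (42 mm inside, walls 7 mm high, centres 58 mm from the axis, every 72 degrees); to be moved only by the spokes. Origin on the turning axis at table height
- magnifier (a joint): swing of the magnifier arm, rad; 0 is its stop, lens over the reading position; grows counter-clockwise from above; starts swung out at 1.5 to 2.0, range 0 to 2.2; light friction (about 1 N at mid arm), stays where left. At value q the arm points from its column at 90 degrees + q from the carousel's x axis
- pivot (a point): the magnifier's vertical swing axis at arm height, 95 mm above the table. Column 15 mm thick, hub 26 mm across, top 110 mm above the table. The arm is a level dark bar 8 mm wide, 10 mm tall, its centre 95 mm above the table, from here to the lens ring (71 mm outside, centre 105 mm from here); push the bar about 52 mm from here
- station (a point): the reading position: on the tray's top surface, 26 mm above the table, 58 mm from the turning axis, in line with the index tooth; fixed to the stand
- lens_center (a point): centre of the magnifier's round lens, 95 mm above the table; moves with the arm
- mount_4: a beige specimen puck, 25 mm across and 20 mm tall (narrowest; it starts at the reading position); stands loose in one of the tray's pockets. Origin at the centre of its underside
- mount_6: the widest specimen puck, 40 mm across and 18 mm tall, black with a pale metal disc in its top; stands loose in one of the tray's pockets. Origin at the centre of its underside
- mount_1: a black specimen puck, 30 mm across and 15 mm tall; stands loose in one of the tray's pockets. Origin at the centre of its underside
- mount_2: a black specimen puck, 30 mm across and 17 mm tall; stands loose in one of the tray's pockets. Origin at the centre of its underside
- mount_3: a red specimen puck, 30 mm across and 14 mm tall; stands loose in one of the tray's pockets. Origin at the centre of its underside
- hardness_block: a round steel hardness block, 60 mm across, 16 mm tall, loose on the table, to be left alone. Origin at the centre of its underside
- gauge_block: a steel gauge block, 16x35x24 mm, loose on the table, to be left alone. Origin at the centre of its underside
- stop_block: a steel V-block, 32x40x30 mm, loose on the table, to be left alone. Origin at the centre of its underside
- loupe: a small folding loupe, 35x26x14 mm, loose on the table, to be left alone. Origin at the centre of its underside
- lens_cap: a round black lens cap, 31 mm across, 11 mm tall, loose on the table, to be left alone. Origin at the centre of its underside
- objective_can_1: a black objective can, 36 mm across, 62 mm tall, loose on the table, to be left alone. Origin at the centre of its underside

How it is judged:
By the outcome, as a careful person would: the job done as asked, in the order asked, and still so for the second after the job is handed in, with the robot touching nothing.
It also fails if it takes over 67 s, if anything falls off the work surface, if the arm or the gripper's body presses on something with over 40 N, if the wrist force passes 120 N, or if a joint passes its speed limit or range.

## Robot

A 6-joint arm with a two-finger parallel gripper is mounted at the origin on a cart in front of the work surface, level with it; the furniture and walls round the work are solid. World frame = base frame: x ahead of the robot, y to its left, z up, the work surface at z = 0. Lengths are in m, angles in rad, forces in N, time in s.
With the tool pointing down it reaches from about 0.4 to 0.825 m from the base axis. Payload 7 kg.
Tool frame: the origin (TCP) lies at the very end of the fingers, on their centre line; the grasp point (between the pads) lies arm.grip_point_offset behind it (arm.grip_point_offset is the distance from the TCP to the grasp point, in m); z points along the fingers, y is the line along which they close (so a half turn about z gives the same grasp; the last joint's range is limited). The gripper opens to 88 mm and grips with 3 to 60 N. Pads are 19 mm wide; open, the fingers measure 130 mm over their backs; the gripper's body (78 mm by 193 mm) begins 47 mm behind the grasp point.
Start: joints at [1.637, 0.359, 0.012, 0, -1.224, -0.288], TCP at [0.149, 0.658, 0.227] pointing down, gripper open.
Joint ranges: [-3.07, 3.07], [-1.43, 2.12], [-1.02, 1.25], [-3.03, 1.67], [-3.05, -0], [-3.03, 3.03]. Speed limits (rad/s): [2.39, 2.39, 3.01, 3.14, 3.14, 3.14].

## Interface

Orientations are given as [roll, pitch, yaw] about the fixed x, y, z axes, in that order (R = Rz(yaw) Ry(pitch) Rx(roll)).
In Python, from station import arm gives the robot as it stands.
- The arm moves only by the shell command python3 -m crank 'ROWS' [OPENING] [FORCE]. ROWS is JSON, a list of rows, each an object of numbers: "dx", "dy", "dz": the shift along the tool's x, y, z in cm; "wx", "wy", "wz": the turn, a rotation vector about the tool's x, y, z in degrees. A call has exactly 10 rows; each row is the pose to reach, as a shift and turn from the pose commanded when the call began, along the tool's axes at that moment; what a row does not reach only later rows make up. A row lasts 1/8 s, in which the tool goes at most 62.5 mm and 10.7 degrees, less where a joint would pass 70% of its speed; a pose out of reach is approached as far as the arm can. A call with a gripper value outside its range is refused whole. OPENING is the finger opening in cm, from 0 to 8.76, set as the call begins (- or left out, the last holds). The fingers move at their own pace and stop on an object; FORCE is the grip in N (left out, the last holds). Time passes only in rows, so rows that repeat a pose let the fingers close, or fill a call up. It gives the time, the measured TCP pose, the force, the opening and the grip force at its end, in the units of the state.
- arm.get_state(): the state, without advancing time (a new reading comes with each control period).
- arm.grab_frame(name): name is "scene" or "top" or "wrist"; returns the picture (480x640x3 uint8, red, green, blue); there is no depth.
- arm.calibration(name): a dict with "fx", "fy", "cx", "cy" (pixels), "world_from_camera" (4x4, takes a point from camera to world coordinates). Camera axes: x right, y down, z forward; pixel columns grow to the right and rows downward; lengths in m; the calibration is good to about 2 mm. A picture is of the moment at which its call begins: read the wrist's pose just before it. calibration takes no time and is no camera call; for the wrist camera it gives the pose at the moment of the call.
- arm.job_done(): hands the job in; it is judged then, once.
Trained networks look in the newest picture that a camera, given by its name, has taken for a name from the list of things; names that differ only in an ending like _2 or _b are one class to them, and where a whole thing is asked for, a point or a joint stands for the part that bears it (a point fixed in the world has none). Each returns a list of dicts, best first, with "confidence" (0 to 1); they miss things now and then, are a little off and sometimes report something else, mostly with a low value. They report only what shows in the picture. A call takes as long as a camera call.
- arm.find_in(camera, query): "centre" ([x, y, z] in m, in world coordinates, good to about 4 mm: the middle of the surface that is visible of it).
- arm.masks_of(camera, query): "pixels" (480x640 bool, what is visible of it).
- arm.mark_of(camera, query): "centre" ([x, y, z] in m, in world coordinates, good to about 4 mm: a listed point, or the origin of a listed thing).
The state is a dict: "t": time; "q": joint angles; "qd": joint speeds; "joint_efforts": joint torques, N m; "eef_pos": TCP position; "ee_rot": TCP orientation; "force": force on the tool from outside, world axes, zero at the start; "moment": the same for the moment, N m; "width": finger opening in m; "gripper_force": force on a finger pad.
Only numpy, scipy, OpenCV 4.12 (cv2) and the standard library are available. Lean on these libraries where they do the work, as an engineer would, in place of code of your own. Each camera call takes 0.05 s, during which the arm holds its last target. There are 200 camera calls.

## Working session

There is one attempt and no reset: what is moved stays moved. The work goes in short steps, Python scripts to look and compute and a shell command to move; the robot and the scene stay as the last step left them, time stands still between calls to the robot, and variables do not carry over. Pictures are saved under pics/ and viewed, at most 10 in all, crops included, and the job is handed in when it is done.

```bash
mkdir -p pics; ls; python3 - <<'E'
from station import arm
import cv2,numpy as np
s=arm.get_state();print(s['t'],s['eef_pos'],s['ee_rot'],s['width'],arm.grip_point_offset)
for c in ("scene","top"):
    f=arm.grab_frame(c);cv2.imwrite(f"pics/{c}0.png",f[:,:,::-1])
    for q in ("carousel","tray","spoke_end","pivot","station","lens_center","mount_6","mount_4","objective_can_1","hardness_block","gauge_block","stop_block","loupe","lens_cap"):
        r=arm.mark_of(c,q);print(c,q,[(np.round(d['centre'],3).tolist(),round(d['confidence'],2)) for d in r[:5 if q=='spoke_end' else 2]])
E
```

```text
pics
0.0 [0.14838578 0.65798994 0.22561578] [ 3.13993400e+00 -1.12897735e-04 -2.21910696e-01] 0.08741035356160143 0.0188
scene carousel [([0.544, 0.103, 0.002], 0.79)]
scene tray [([0.541, 0.108, -0.002], 0.68)]
scene spoke_end [([0.511, 0.215, 0.045], 0.6)]
scene pivot [([0.589, -0.05, 0.098], 0.91)]
scene station [([0.556, 0.053, 0.027], 0.8), ([0.658, 0.018, 0.004], 0.53)]
scene lens_center [([0.499, -0.111, 0.095], 0.56), ([0.56, 0.159, 0.023], 0.39)]
scene mount_6 [([0.495, 0.14, 0.027], 0.87), ([0.495, 0.072, 0.026], 0.85)]
scene mount_4 [([0.495, 0.14, 0.027], 0.87), ([0.495, 0.072, 0.026], 0.85)]
scene objective_can_1 [([0.59, 0.317, -0.004], 0.88), ([0.447, 0.273, 0.0], 0.51)]
scene hardness_block [([0.68, 0.259, 0.003], 0.77), ([0.492, 0.07, 0.025], 0.25)]
scene gauge_block []
scene stop_block [([0.448, 0.276, 0.0], 0.91)]
scene loupe [([0.658, 0.019, 0.002], 0.63)]
scene lens_cap [([0.67, -0.059, -0.0], 0.55)]
top carousel [([0.54, 0.104, -0.001], 0.85)]
top tray [([0.542, 0.103, -0.004], 0.88), ([0.56, 0.049, 0.025], 0.51)]
top spoke_end [([0.506, 0.222, 0.044], 0.93), ([0.497, 0.139, 0.024], 0.38)]
top pivot [([0.59, -0.047, 0.093], 0.68)]
top station [([0.558, 0.051, 0.025], 0.7)]
top lens_center [([0.498, -0.106, 0.095], 0.76), ([0.56, 0.161, 0.023], 0.61)]
top mount_6 [([0.557, 0.16, 0.024], 0.87), ([0.498, 0.139, 0.027], 0.7)]
top mount_4 [([0.557, 0.16, 0.024], 0.87), ([0.498, 0.139, 0.027], 0.7)]
top objective_can_1 [([0.585, 0.317, -0.002], 0.58)]
top hardness_block [([0.678, 0.254, 0.002], 0.83)]
top gauge_block [([0.612, -0.117, 0.0], 0.71)]
top stop_block [([0.447, 0.273, -0.004], 0.78)]
top loupe [([0.66, 0.014, -0.004], 0.7), ([0.558, 0.16, 0.029], 0.58)]
top lens_cap [([0.67, -0.059, 0.003], 0.62)]
```

View pics/top0.png

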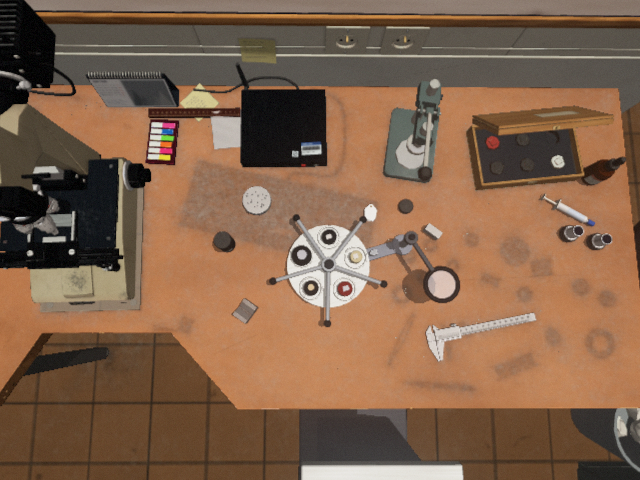

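View pics/scene0.png

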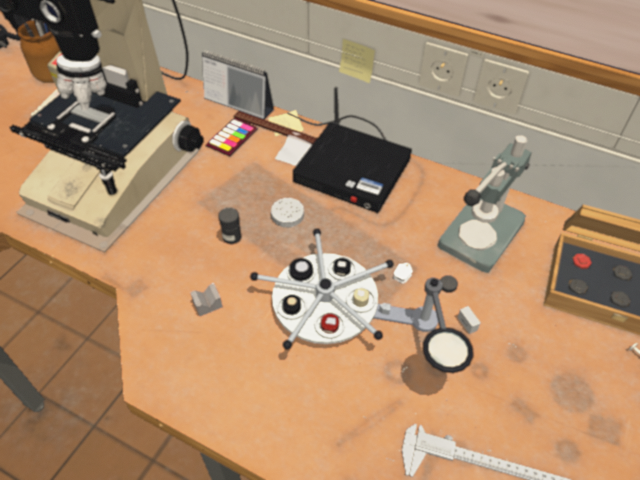

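```bash
cat > h.py <<'E'
from station import arm
import cv2,numpy as np
def proj(cam,P):
    k=arm.calibration(cam);M=np.linalg.inv(k['world_from_camera'])
    c=np.atleast_2d(P)@M[:3,:3].T+M[:3,3]
    return np.c_[k['fx']*c[:,0]/c[:,2]+k['cx'],k['fy']*c[:,1]/c[:,2]+k['cy']]
def unproj(cam,uv,z):
    k=arm.calibration(cam);T=np.array(k['world_from_camera']);uv=np.atleast_2d(uv)
    d=np.c_[(uv[:,0]-k['cx'])/k['fx'],(uv[:,1]-k['cy'])/k['fy'],np.ones(len(uv))]@T[:3,:3].T
    return T[:3,3]+d*((z-T[2,3])/d[:,2])[:,None]
E
python3 - <<'E'
from h import *
a=cv2.imread('pics/top0.png')[205:320,260:470];b=cv2.imread('pics/scene0.png')[225:400,240:490]
a=cv2.resize(a,(800,438),interpolation=3)
cv2.imwrite('pics/za.png',a)
cv2.imwrite('pics/zb.png',cv2.resize(b,(800,560),interpolation=3))
# spoke ball positions at z=.045 from dark blobs
f=cv2.imread('pics/top0.png');g=f.max(2)
uv=[(296,218),(364,219),(384,284),(327,324),(272,282)]
P=[]
for u,v in uv:
    w=(g[v-7:v+8,u-7:u+8]<45).astype(np.uint8);ys,xs=np.nonzero(w)
    P.append(unproj('top',(xs.mean()+u-7,ys.mean()+v-7),.045)[0]);print(len(xs),P[-1])
P=np.array(P);m=P[:,:2].mean(0);d=P[:,:2]-m
print('axis',m,np.linalg.norm(d,axis=1),np.degrees(np.arctan2(d[:,1],d[:,0])))
E
```

```text
6 [0.63738116 0.17585887 0.045     ]
0 [nan nan nan]
0 [nan nan nan]
0 [nan nan nan]
0 [nan nan nan]
axis [nan nan] [nan nan nan nan nan] [nan nan nan nan nan]<stdin>:12: RuntimeWarning: Mean of empty slice.
  ret = ret.dtype.type(ret / rcount)
```

View pics/za.png

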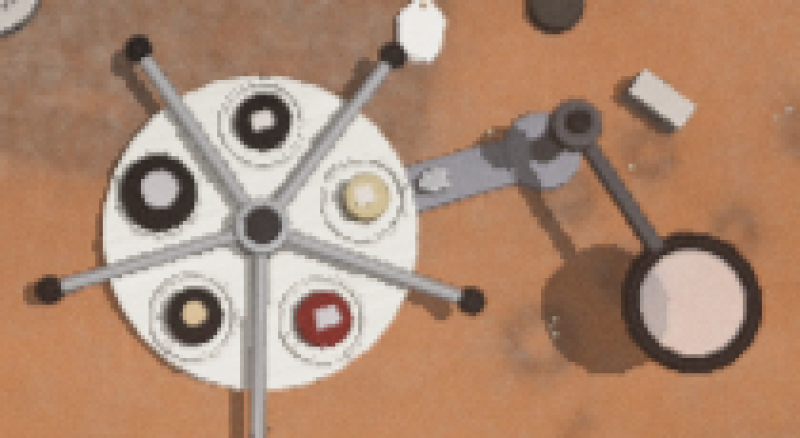

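View pics/zb.png

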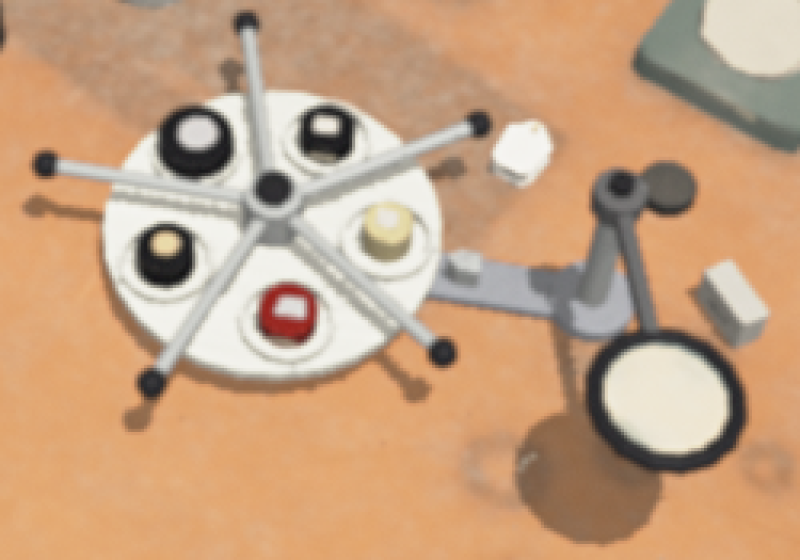

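The widest puck (black, large pale disc) is at top-image pixel (301,254), at about 71° in the world. The beige puck is at the station. The tray has to turn 144° clockwise, so I'll take the spoke nearest the robot (ball at pixel (327,324)) and lead it round the left side.

```bash
python3 - <<'E'
from h import *
S=3.81
uv=np.array([(138/S+260,47/S+205),(393/S+260,55/S+205),(471/S+260,300/S+205),(327,323.5),(48/S+260,290/S+205)])
P=unproj('top',uv,.045);m=P[:,:2].mean(0);d=P[:,:2]-m
print('top axis',m,np.linalg.norm(d,axis=1).round(4),np.degrees(np.arctan2(d[:,1],d[:,0])).round(1))
s=3.2
uv=np.array([(246/s+240,22/s+225),(478/s+240,124/s+225),(441/s+240,352/s+225),(152/s+240,383/s+225),(45/s+240,163/s+225)])
P=unproj('scene',uv,.045);m=P[:,:2].mean(0);d=P[:,:2]-m
print('scene axis',m,np.linalg.norm(d,axis=1).round(4),np.degrees(np.arctan2(d[:,1],d[:,0])).round(1))
print('pivot top',unproj('top',(576/S+260,121/S+205),.11),'scene',unproj('scene',(621/s+240,183/s+225),.11))
print('lens top',unproj('top',(692/S+260,302/S+205),.095),'scene',unproj('scene',(666/s+240,399/s+225),.095))
E
```

```text
top axis [0.5411937  0.10769097] [0.1163 0.1162 0.1162 0.1165 0.1164] [  34.2  -37.6 -109.3  178.2  106.6]
scene axis [0.54074486 0.10660321] [0.1167 0.1161 0.1158 0.1163 0.1165] [  34.5  -37.6 -109.6  178.9  106.5]
pivot top [[ 0.58711779 -0.04629447  0.11      ]] scene [[ 0.58467814 -0.0499842   0.11      ]]
lens top [[ 0.49851655 -0.10437295  0.095     ]] scene [[ 0.49793558 -0.10619995  0.095     ]]
```

```bash
python3 -m crank '[{"dx":3,"dy":3.5,"wz":-1.3},{"dx":6.5,"dy":7.5,"wz":-2.6},{"dx":10,"dy":11.5,"wz":-3.9},{"dx":13.5,"dy":15.5,"wz":-5.2},{"dx":17,"dy":19.5,"wz":-6.5},{"dx":20.5,"dy":23.5,"wz":-7.8},{"dx":24,"dy":27.5,"wz":-9.1},{"dx":27.5,"dy":31.5,"wz":-10.4},{"dx":31,"dy":35.5,"wz":-11.7},{"dx":34,"dy":39,"wz":-12.7}]' 3
```

```text
$[0]: bad value
```

```bash
python3 -m crank '[{"dx":3,"dy":3.5,"dz":0,"wx":0,"wy":0,"wz":-1.3},{"dx":6.5,"dy":7.5,"dz":0,"wx":0,"wy":0,"wz":-2.6},{"dx":10,"dy":11.5,"dz":0,"wx":0,"wy":0,"wz":-3.9},{"dx":13.5,"dy":15.5,"dz":0,"wx":0,"wy":0,"wz":-5.2},{"dx":17,"dy":19.5,"dz":0,"wx":0,"wy":0,"wz":-6.5},{"dx":20.5,"dy":23.5,"dz":0,"wx":0,"wy":0,"wz":-7.8},{"dx":24,"dy":27.5,"dz":0,"wx":0,"wy":0,"wz":-9.1},{"dx":27.5,"dy":31.5,"dz":0,"wx":0,"wy":0,"wz":-10.4},{"dx":31,"dy":35.5,"dz":0,"wx":0,"wy":0,"wz":-11.7},{"dx":34,"dy":39,"dz":0,"wx":0,"wy":0,"wz":-12.7}]' 3
```

```text
t: 2.75
eef_pos: [0.395, 0.2016, 0.227]
ee_rot: [-3.141, -0.001, 0.0]
force: [1.2, 0.5, 0.4]
width: 0.0299
gripper_force: 0.0
```

```bash
python3 -m crank '[{"dx":1.6,"dy":3.2,"dz":2,"wx":0,"wy":0,"wz":0},{"dx":3.2,"dy":6.4,"dz":4,"wx":0,"wy":0,"wz":0},{"dx":4.8,"dy":9.5,"dz":6,"wx":0,"wy":0,"wz":0},{"dx":4.8,"dy":9.5,"dz":9,"wx":0,"wy":0,"wz":0},{"dx":4.8,"dy":9.5,"dz":12,"wx":0,"wy":0,"wz":0},{"dx":4.8,"dy":9.5,"dz":14.5,"wx":0,"wy":0,"wz":0},{"dx":4.8,"dy":9.5,"dz":16.5,"wx":0,"wy":0,"wz":0},{"dx":4.8,"dy":9.5,"dz":18,"wx":0,"wy":0,"wz":0},{"dx":4.8,"dy":9.5,"dz":19,"wx":0,"wy":0,"wz":0},{"dx":4.8,"dy":9.5,"dz":19.3,"wx":0,"wy":0,"wz":0}]'
python3 - <<'E'
from h import *
f=arm.grab_frame('scene');cv2.imwrite('pics/s1.png',cv2.resize(f[200:400,180:446,::-1],(798,600),interpolation=3))
E
```

```text
t: 4.0
eef_pos: [0.4423, 0.1081, 0.0333]
ee_rot: [3.141, 0.0, -0.0]
force: [0.4, 0.2, 0.7]
width: 0.0298
gripper_force: 0.0
```

View pics/s1.png

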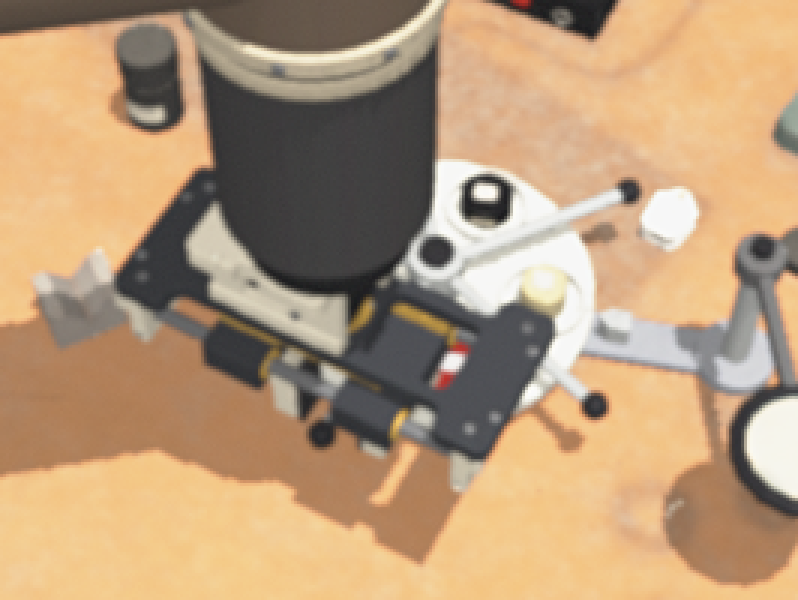

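The spoke's ball shows at crop pixel (321,433), between the two fingers, so the spoke is straddled. Now I'll orbit clockwise.

```bash
for i in 1 2; do :; done; python3 -m crank '[{"dx":0.02,"dy":-0.62,"dz":0,"wx":0,"wy":0,"wz":3.6},{"dx":0.08,"dy":-1.23,"dz":0,"wx":0,"wy":0,"wz":7.2},{"dx":0.17,"dy":-1.84,"dz":0,"wx":0,"wy":0,"wz":10.8},{"dx":0.31,"dy":-2.44,"dz":0,"wx":0,"wy":0,"wz":14.4},{"dx":0.48,"dy":-3.03,"dz":0,"wx":0,"wy":0,"wz":18},{"dx":0.69,"dy":-3.61,"dz":0,"wx":0,"wy":0,"wz":21.6},{"dx":0.93,"dy":-4.17,"dz":0,"wx":0,"wy":0,"wz":25.2},{"dx":1.21,"dy":-4.72,"dz":0,"wx":0,"wy":0,"wz":28.8},{"dx":1.53,"dy":-5.25,"dz":0,"wx":0,"wy":0,"wz":32.4},{"dx":1.87,"dy":-5.76,"dz":0,"wx":0,"wy":0,"wz":36}]'
```

```text
t: 5.3
eef_pos: [0.4618, 0.166, 0.0343]
ee_rot: [-3.141, -0.001, -0.63]
force: [3.3, -2.3, -0.7]
width: 0.0299
gripper_force: 1.7
```

```bash
python3 -m crank '[{"dx":0.02,"dy":-0.62,"dz":0,"wx":0,"wy":0,"wz":3.6},{"dx":0.08,"dy":-1.23,"dz":0,"wx":0,"wy":0,"wz":7.2},{"dx":0.17,"dy":-1.84,"dz":0,"wx":0,"wy":0,"wz":10.8},{"dx":0.31,"dy":-2.44,"dz":0,"wx":0,"wy":0,"wz":14.4},{"dx":0.48,"dy":-3.03,"dz":0,"wx":0,"wy":0,"wz":18},{"dx":0.69,"dy":-3.61,"dz":0,"wx":0,"wy":0,"wz":21.6},{"dx":0.93,"dy":-4.17,"dz":0,"wx":0,"wy":0,"wz":25.2},{"dx":1.21,"dy":-4.72,"dz":0,"wx":0,"wy":0,"wz":28.8},{"dx":1.53,"dy":-5.25,"dz":0,"wx":0,"wy":0,"wz":32.4},{"dx":1.87,"dy":-5.76,"dz":0,"wx":0,"wy":0,"wz":36}]'; python3 -m crank '[{"dx":0.02,"dy":-0.62,"dz":0,"wx":0,"wy":0,"wz":3.6},{"dx":0.08,"dy":-1.23,"dz":0,"wx":0,"wy":0,"wz":7.2},{"dx":0.17,"dy":-1.84,"dz":0,"wx":0,"wy":0,"wz":10.8},{"dx":0.31,"dy":-2.44,"dz":0,"wx":0,"wy":0,"wz":14.4},{"dx":0.48,"dy":-3.03,"dz":0,"wx":0,"wy":0,"wz":18},{"dx":0.69,"dy":-3.61,"dz":0,"wx":0,"wy":0,"wz":21.6},{"dx":0.93,"dy":-4.17,"dz":0,"wx":0,"wy":0,"wz":25.2},{"dx":1.21,"dy":-4.72,"dz":0,"wx":0,"wy":0,"wz":28.8},{"dx":1.53,"dy":-5.25,"dz":0,"wx":0,"wy":0,"wz":32.4},{"dx":1.87,"dy":-5.76,"dz":0,"wx":0,"wy":0,"wz":36}]'
python3 - <<'E'
from h import *
for c in ('top','scene'):
    arm.grab_frame(c)
    for q in ('mount_6','spoke_end'):
        print(c,q,[(np.round(d['centre'],3).tolist(),round(d['confidence'],2)) for d in arm.mark_of(c,q)])
E
```

```text
t: 6.55
eef_pos: [0.5103, 0.2006, 0.0342]
ee_rot: [3.141, -0.001, -1.259]
force: [0.6, -4.6, 1.5]
width: 0.0298
gripper_force: 2.3
t: 7.8
eef_pos: [0.5706, 0.201, 0.0342]
ee_rot: [3.141, -0.0, -1.887]
force: [-1.3, -0.7, 0.6]
width: 0.03
gripper_force: 1.6
top mount_6 [([0.588, 0.078, 0.025], 0.78), ([0.482, 0.099, 0.028], 0.63), ([0.588, 0.147, 0.026], 0.58), ([0.529, 0.048, 0.026], 0.48), ([0.518, 0.159, 0.024], 0.48)]
top spoke_end [([0.657, 0.125, 0.044], 0.97)]
scene mount_6 [([0.593, 0.076, 0.027], 0.92), ([0.585, 0.143, 0.028], 0.87), ([0.486, 0.099, 0.026], 0.84), ([0.516, 0.159, 0.022], 0.63), ([0.533, 0.048, 0.028], 0.58)]
scene spoke_end [([0.656, 0.118, 0.044], 0.95)]
```

```bash
python3 -m crank '[{"dx":0.02,"dy":-0.62,"dz":0,"wx":0,"wy":0,"wz":3.6},{"dx":0.08,"dy":-1.23,"dz":0,"wx":0,"wy":0,"wz":7.2},{"dx":0.17,"dy":-1.84,"dz":0,"wx":0,"wy":0,"wz":10.8},{"dx":0.31,"dy":-2.44,"dz":0,"wx":0,"wy":0,"wz":14.4},{"dx":0.48,"dy":-3.03,"dz":0,"wx":0,"wy":0,"wz":18},{"dx":0.69,"dy":-3.61,"dz":0,"wx":0,"wy":0,"wz":21.6},{"dx":0.93,"dy":-4.17,"dz":0,"wx":0,"wy":0,"wz":25.2},{"dx":1.21,"dy":-4.72,"dz":0,"wx":0,"wy":0,"wz":28.8},{"dx":1.53,"dy":-5.25,"dz":0,"wx":0,"wy":0,"wz":32.4},{"dx":1.87,"dy":-5.76,"dz":0,"wx":0,"wy":0,"wz":36}]'
python3 - <<'E'
from h import *
fs=[]
for c in ('top','scene'):
    f=arm.grab_frame(c)[:,:,::-1]
    for q in ('mount_6','spoke_end'):
        print(c,q,[(np.round(d['centre'],3).tolist(),round(d['confidence'],2)) for d in arm.mark_of(c,q)])
    x,y=((260,205) if c=='top' else (240,215))
    fs.append(cv2.resize(f[y:y+120,x:x+160] if c=='top' else f[y:y+180,x:x+240],(400,300),interpolation=3))
cv2.imwrite('pics/c2.png',np.hstack(fs))
E
```

```text
t: 9.35
eef_pos: [0.6198, 0.1664, 0.0337]
ee_rot: [3.141, 0.001, -2.514]
force: [-0.5, 1.5, -1.0]
width: 0.0304
gripper_force: 0.5
top mount_6 [([0.565, 0.054, 0.027], 0.89), ([0.502, 0.064, 0.026], 0.68), ([0.6, 0.112, 0.024], 0.63), ([0.494, 0.133, 0.024], 0.53), ([0.551, 0.163, 0.026], 0.5), ([0.543, 0.105, -0.0], 0.43)]
top spoke_end [([0.641, 0.053, 0.044], 0.87), ([0.5, -0.106, 0.094], 0.47)]
scene mount_6 [([0.504, 0.062, 0.026], 0.9), ([0.57, 0.05, 0.026], 0.8), ([0.492, 0.131, 0.024], 0.73), ([0.598, 0.11, 0.026], 0.72), ([0.551, 0.161, 0.022], 0.56)]
scene spoke_end [([0.643, 0.049, 0.046], 0.98)]
```

View pics/c2.png

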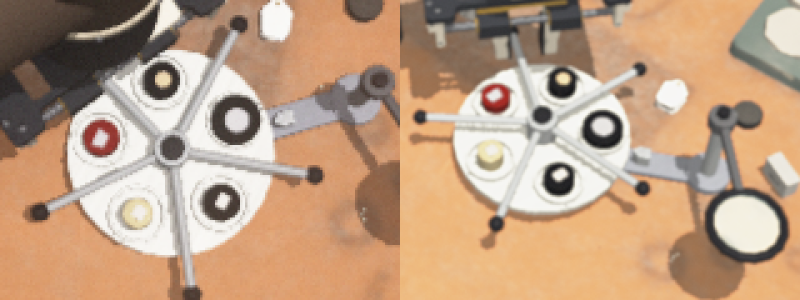

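```bash
cat >> h.py <<'E'
def balls(f,uv,cam):
    g=f.max(2).astype(float);P=[]
    for u,v in uv:
        for _ in range(3):
            iu,iv=int(round(u)),int(round(v));ys,xs=np.mgrid[iv-5:iv+6,iu-5:iu+6]
            w=np.clip(90-g[iv-5:iv+6,iu-5:iu+6],0,None)
            u,v=(xs*w).sum()/w.sum(),(ys*w).sum()/w.sum()
        P.append(unproj(cam,(u,v),.045)[0,:2])
    return np.array(P)
def ang(P,m):
    d=P-m;return np.degrees(np.arctan2(d[:,1],d[:,0]))
E
python3 - <<'E'
from h import *
S=3.81;s=3.2
T0=[(138/S+260,47/S+205),(393/S+260,55/S+205),(471/S+260,300/S+205),(327,323.5),(48/S+260,290/S+205)]
S0=[(246/s+240,22/s+225),(478/s+240,124/s+225),(441/s+240,352/s+225),(152/s+240,383/s+225),(45/s+240,163/s+225)]
T1=[(239/2.5+260,24/2.5+205),(315/2.5+260,175/2.5+205),(192/2.5+260,293/2.5+205),(40/2.5+260,211/2.5+205)]
S1=[(240+(a-400)*.6,215+b*.6) for a,b in((640,69),(642,188),(496,224),(420,117))]
for c,u0,u1 in(('top',T0,T1),('scene',S0,S1)):
    a=balls(cv2.imread(f'pics/{c}0.png'),u0,c);m=a.mean(0)
    b=balls(arm.grab_frame(c),u1,c)
    print(c,m,(ang(a,m)%72).round(2),(ang(b,m)%72).round(2),np.linalg.norm(b-m,axis=1))
E
```

```text
top [0.54159105 0.10830376] [34.6  34.59 34.57 34.47 34.49] [43.03 42.97 42.86 43.02] [0.11634014 0.11660344 0.1163378  0.11618504]
scene [0.54100327 0.10721309] [34.75 34.36 34.43 34.88 34.96] [42.83 42.87 43.3  43.55] [0.11697534 0.11636759 0.116843   0.11650713]
```

```bash
python3 -m crank '[{"dx":0.0,"dy":-0.20,"dz":0,"wx":0,"wy":0,"wz":1.2},{"dx":0.01,"dy":-0.41,"dz":0,"wx":0,"wy":0,"wz":2.4},{"dx":0.02,"dy":-0.62,"dz":0,"wx":0,"wy":0,"wz":3.6},{"dx":0.03,"dy":-0.82,"dz":0,"wx":0,"wy":0,"wz":4.8},{"dx":0.05,"dy":-1.02,"dz":0,"wx":0,"wy":0,"wz":6},{"dx":0.07,"dy":-1.2,"dz":0,"wx":0,"wy":0,"wz":7},{"dx":0.09,"dy":-1.31,"dz":0,"wx":0,"wy":0,"wz":7.7},{"dx":0.1,"dy":-1.38,"dz":0,"wx":0,"wy":0,"wz":8.1},{"dx":0.1,"dy":-1.43,"dz":0,"wx":0,"wy":0,"wz":8.4},{"dx":0.1,"dy":-1.43,"dz":0,"wx":0,"wy":0,"wz":8.4}]'
cat > meas.py <<'E'
from h import *
th=np.radians(34.6-72*np.arange(1,5));m=np.array([.5416,.1083])
for c,m in(('top',[.5416,.1083]),('scene',[.541,.1072])):
    p=proj(c,np.c_[m[0]+.1163*np.cos(th),m[1]+.1163*np.sin(th),0*th+.045])
    b=balls(arm.grab_frame(c),p,c);print(c,(ang(b,np.array(m))%72).round(2),np.linalg.norm(b-m,axis=1).round(4))
E
python3 meas.py
```

```text
t: 11.0
eef_pos: [0.6272, 0.1536, 0.0336]
ee_rot: [-3.142, -0.0, -2.66]
force: [-0.3, 1.4, -0.1]
width: 0.0298
gripper_force: 0.4
top [34.95 34.96 35.03 35.12] [0.1167 0.1167 0.1162 0.1164]
scene [34.85 34.89 35.38 35.41] [0.1168 0.1164 0.1166 0.1166]
```

```bash
python3 -m crank '[{"dx":0,"dy":-0.04,"dz":0,"wx":0,"wy":0,"wz":0},{"dx":0,"dy":-0.07,"dz":0,"wx":0,"wy":0,"wz":0},{"dx":0,"dy":-0.07,"dz":0,"wx":0,"wy":0,"wz":0},{"dx":0,"dy":0.4,"dz":0,"wx":0,"wy":0,"wz":0},{"dx":0,"dy":0.9,"dz":0,"wx":0,"wy":0,"wz":0},{"dx":0,"dy":1,"dz":0,"wx":0,"wy":0,"wz":0},{"dx":0,"dy":1,"dz":-2,"wx":0,"wy":0,"wz":0},{"dx":0,"dy":1,"dz":-5,"wx":0,"wy":0,"wz":0},{"dx":0,"dy":1,"dz":-9,"wx":0,"wy":0,"wz":0},{"dx":0,"dy":1,"dz":-13,"wx":0,"wy":0,"wz":0}]'
python3 meas.py
```

```text
t: 12.35
eef_pos: [0.6223, 0.1624, 0.1647]
ee_rot: [-3.141, -0.0, -2.66]
force: [1.2, 0.2, 0.5]
width: 0.0306
gripper_force: 0.0
top [34.66 34.62 34.99 34.82] [0.1165 0.1165 0.1162 0.1163]
scene [34.49 34.56 34.96 35.03] [0.1169 0.1164 0.1166 0.1167]
```

```bash
python3 -m crank '[{"dx":2.9,"dy":-3.7,"dz":0,"wx":0,"wy":0,"wz":-1},{"dx":5.7,"dy":-7.3,"dz":0,"wx":0,"wy":0,"wz":-2},{"dx":8.6,"dy":-11,"dz":0,"wx":0,"wy":0,"wz":-3},{"dx":11.5,"dy":-14.6,"dz":0,"wx":0,"wy":0,"wz":-4},{"dx":14.3,"dy":-18.3,"dz":0,"wx":0,"wy":0,"wz":-5},{"dx":17.2,"dy":-22,"dz":0,"wx":0,"wy":0,"wz":-5.4},{"dx":17.2,"dy":-22,"dz":1,"wx":0,"wy":0,"wz":-5.4},{"dx":17.2,"dy":-22,"dz":2,"wx":0,"wy":0,"wz":-5.4},{"dx":17.2,"dy":-22,"dz":3,"wx":0,"wy":0,"wz":-5.4},{"dx":17.2,"dy":-22,"dz":4,"wx":0,"wy":0,"wz":-5.4}]' 0
python3 - <<'E'
from h import *
print(arm.get_state()['q'])
fs=[]
for c in ('top','scene'):
    f=arm.grab_frame(c)[:,:,::-1]
    x,y=((340,195) if c=='top' else (350,205))
    fs.append(cv2.resize(f[y:y+120,x:x+160],(400,300),interpolation=3))
cv2.imwrite('pics/m1.png',np.hstack(fs))
E
```

```text
t: 13.7
eef_pos: [0.5721, -0.1112, 0.1226]
ee_rot: [3.141, -0.0, -2.564]
force: [-1.2, 0.2, 0.0]
width: 0.0006
gripper_force: 0.0
[ 1.43250185e-01  2.97191171e-01 -3.33475048e-01 -5.32300088e-05
 -9.40665556e-01 -1.13686987e+00]
```

View pics/m1.png

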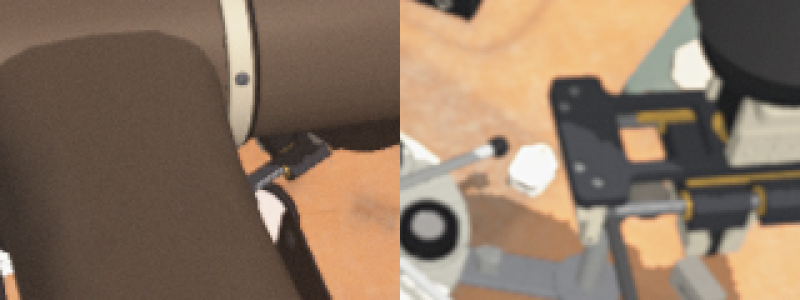

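The view is mostly blocked by the gripper, but the fingers are above the bar on its outer side. The last joint would come near its limit over the swing, so I'll flip the tool half a turn first.

```bash
R='no'; python3 -m crank '[{"dx":0,"dy":0,"dz":0,"wx":0,"wy":0,"wz":-9},{"dx":0,"dy":0,"dz":0,"wx":0,"wy":0,"wz":-18},{"dx":0,"dy":0,"dz":0,"wx":0,"wy":0,"wz":-27},{"dx":0,"dy":0,"dz":0,"wx":0,"wy":0,"wz":-36},{"dx":0,"dy":0,"dz":0,"wx":0,"wy":0,"wz":-45},{"dx":0,"dy":0,"dz":0,"wx":0,"wy":0,"wz":-54},{"dx":0,"dy":0,"dz":0,"wx":0,"wy":0,"wz":-63},{"dx":0,"dy":0,"dz":0,"wx":0,"wy":0,"wz":-72},{"dx":0,"dy":0,"dz":0,"wx":0,"wy":0,"wz":-81},{"dx":0,"dy":0,"dz":0,"wx":0,"wy":0,"wz":-90}]'; python3 -m crank '[{"dx":0,"dy":0,"dz":0,"wx":0,"wy":0,"wz":-9},{"dx":0,"dy":0,"dz":0,"wx":0,"wy":0,"wz":-18},{"dx":0,"dy":0,"dz":0,"wx":0,"wy":0,"wz":-27},{"dx":0,"dy":0,"dz":0,"wx":0,"wy":0,"wz":-36},{"dx":0,"dy":0,"dz":0,"wx":0,"wy":0,"wz":-45},{"dx":0,"dy":0,"dz":0,"wx":0,"wy":0,"wz":-54},{"dx":0,"dy":0,"dz":0,"wx":0,"wy":0,"wz":-63},{"dx":0,"dy":0,"dz":0,"wx":0,"wy":0,"wz":-72},{"dx":0,"dy":0,"dz":0,"wx":0,"wy":0,"wz":-81},{"dx":0,"dy":0,"dz":0,"wx":0,"wy":0,"wz":-90}]'
```

```text
t: 15.05
eef_pos: [0.5723, -0.1118, 0.1238]
ee_rot: [-3.141, -0.0, -0.989]
force: [-0.2, -0.1, -0.3]
width: 0.0005
gripper_force: 0.0
t: 16.3
eef_pos: [0.5723, -0.1118, 0.1238]
ee_rot: [3.141, -0.0, 0.582]
force: [-0.6, -0.1, -0.3]
width: 0.0003
gripper_force: 0.0
```

```bash
python3 -m crank '[{"dx":0,"dy":0,"dz":1,"wx":0,"wy":0,"wz":0},{"dx":0,"dy":0,"dz":2,"wx":0,"wy":0,"wz":0},{"dx":0,"dy":0,"dz":3,"wx":0,"wy":0,"wz":0},{"dx":0,"dy":0,"dz":3.6,"wx":0,"wy":0,"wz":0},{"dx":0,"dy":0,"dz":3.9,"wx":0,"wy":0,"wz":0},{"dx":0,"dy":-0.5,"dz":3.9,"wx":0,"wy":0,"wz":0},{"dx":0,"dy":-1,"dz":3.9,"wx":0,"wy":0,"wz":0},{"dx":0,"dy":-1.4,"dz":3.9,"wx":0,"wy":0,"wz":0},{"dx":0,"dy":-1.7,"dz":3.9,"wx":0,"wy":0,"wz":0},{"dx":0,"dy":-1.9,"dz":3.9,"wx":0,"wy":0,"wz":0}]'; python3 -m crank '[{"dx":-0.15,"dy":-0.3,"dz":0,"wx":0,"wy":0,"wz":3.6},{"dx":-0.29,"dy":-0.61,"dz":0,"wx":0,"wy":0,"wz":7.2},{"dx":-0.4,"dy":-0.93,"dz":0,"wx":0,"wy":0,"wz":10.8},{"dx":-0.5,"dy":-1.26,"dz":0,"wx":0,"wy":0,"wz":14.4},{"dx":-0.57,"dy":-1.59,"dz":0,"wx":0,"wy":0,"wz":18},{"dx":-0.63,"dy":-1.92,"dz":0,"wx":0,"wy":0,"wz":21.6},{"dx":-0.66,"dy":-2.26,"dz":0,"wx":0,"wy":0,"wz":25.2},{"dx":-0.67,"dy":-2.6,"dz":0,"wx":0,"wy":0,"wz":28.8},{"dx":-0.66,"dy":-2.94,"dz":0,"wx":0,"wy":0,"wz":32.4},{"dx":-0.63,"dy":-3.28,"dz":0,"wx":0,"wy":0,"wz":36}]'
python3 - <<'E'
from h import *
for c in ('top','scene'):
    arm.grab_frame(c);print([(np.round(d['centre'],3).tolist(),round(d['confidence'],2)) for d in arm.mark_of(c,'lens_center')])
E
```

```text
t: 17.55
eef_pos: [0.5617, -0.096, 0.0847]
ee_rot: [3.141, -0.0, 0.576]
force: [-0.5, -0.7, 0.6]
width: 0.0006
gripper_force: 0.0
t: 18.8
eef_pos: [0.5389, -0.0721, 0.0848]
ee_rot: [3.141, -0.001, -0.055]
force: [-0.2, -1.5, 0.5]
width: 0.0007
gripper_force: 0.5
[([0.487, -0.056, 0.095], 0.77), ([0.588, 0.318, -0.002], 0.54)]
[([0.558, 0.05, 0.025], 0.25)]
```

```bash
python3 -m crank '[{"dx":-0.15,"dy":-0.3,"dz":0,"wx":0,"wy":0,"wz":3.6},{"dx":-0.29,"dy":-0.61,"dz":0,"wx":0,"wy":0,"wz":7.2},{"dx":-0.4,"dy":-0.93,"dz":0,"wx":0,"wy":0,"wz":10.8},{"dx":-0.5,"dy":-1.26,"dz":0,"wx":0,"wy":0,"wz":14.4},{"dx":-0.57,"dy":-1.59,"dz":0,"wx":0,"wy":0,"wz":18},{"dx":-0.63,"dy":-1.92,"dz":0,"wx":0,"wy":0,"wz":21.6},{"dx":-0.66,"dy":-2.26,"dz":0,"wx":0,"wy":0,"wz":25.2},{"dx":-0.67,"dy":-2.6,"dz":0,"wx":0,"wy":0,"wz":28.8},{"dx":-0.66,"dy":-2.94,"dz":0,"wx":0,"wy":0,"wz":32.4},{"dx":-0.63,"dy":-3.28,"dz":0,"wx":0,"wy":0,"wz":36}]'
python3 - <<'E'
from h import *
for c in ('top','scene'):
    arm.grab_frame(c);print([(np.round(d['centre'],3).tolist(),round(d['confidence'],2)) for d in arm.mark_of(c,'lens_center')])
E
```

```text
t: 20.25
eef_pos: [0.534, -0.0392, 0.0846]
ee_rot: [3.141, -0.0, -0.682]
force: [0.2, -1.5, -0.1]
width: 0.0003
gripper_force: 0.5
[]
[([0.501, 0.005, 0.094], 0.72)]
```

```bash
python3 -m crank '[{"dx":-0.15,"dy":-0.3,"dz":0,"wx":0,"wy":0,"wz":3.6},{"dx":-0.29,"dy":-0.61,"dz":0,"wx":0,"wy":0,"wz":7.2},{"dx":-0.4,"dy":-0.93,"dz":0,"wx":0,"wy":0,"wz":10.8},{"dx":-0.5,"dy":-1.26,"dz":0,"wx":0,"wy":0,"wz":14.4},{"dx":-0.57,"dy":-1.59,"dz":0,"wx":0,"wy":0,"wz":18},{"dx":-0.63,"dy":-1.92,"dz":0,"wx":0,"wy":0,"wz":21.6},{"dx":-0.66,"dy":-2.26,"dz":0,"wx":0,"wy":0,"wz":25.2},{"dx":-0.67,"dy":-2.5,"dz":0,"wx":0,"wy":0,"wz":27.7},{"dx":-0.67,"dy":-2.7,"dz":0,"wx":0,"wy":0,"wz":29.8},{"dx":-0.67,"dy":-2.8,"dz":0,"wx":0,"wy":0,"wz":30.9}]'
python3 - <<'E'
from h import *
for c in ('top','scene'):
    arm.grab_frame(c);print([(np.round(d['centre'],3).tolist(),round(d['confidence'],2)) for d in arm.mark_of(c,'lens_center')])
E
```

```text
t: 21.7
eef_pos: [0.5462, -0.0133, 0.0845]
ee_rot: [3.141, -0.0, -1.22]
force: [0.6, -1.2, 1.1]
width: 0.0007
gripper_force: 0.5
[([0.585, 0.315, -0.001], 0.38)]
[([0.539, 0.043, 0.091], 0.74)]
```

```bash
python3 -m crank '[{"dx":0,"dy":-0.1,"dz":0,"wx":0,"wy":0,"wz":0},{"dx":0,"dy":-0.2,"dz":0,"wx":0,"wy":0,"wz":0},{"dx":0,"dy":-0.3,"dz":0,"wx":0,"wy":0,"wz":0},{"dx":0,"dy":-0.4,"dz":0,"wx":0,"wy":0,"wz":0},{"dx":0,"dy":-0.5,"dz":0,"wx":0,"wy":0,"wz":0},{"dx":0,"dy":-0.6,"dz":0,"wx":0,"wy":0,"wz":0},{"dx":0,"dy":-0.65,"dz":0,"wx":0,"wy":0,"wz":0},{"dx":0,"dy":-0.7,"dz":0,"wx":0,"wy":0,"wz":0},{"dx":0,"dy":-0.75,"dz":0,"wx":0,"wy":0,"wz":0},{"dx":0,"dy":-0.75,"dz":0,"wx":0,"wy":0,"wz":0}]'
```

```text
t: 23.15
eef_pos: [0.5534, -0.0105, 0.0845]
ee_rot: [3.142, 0.0, -1.22]
force: [-1.3, -0.0, -0.6]
width: 0.0004
gripper_force: 0.7
```

```bash
python3 -m crank '[{"dx":0,"dy":-0.05,"dz":0,"wx":0,"wy":0,"wz":0},{"dx":0,"dy":-0.1,"dz":0,"wx":0,"wy":0,"wz":0},{"dx":0,"dy":-0.15,"dz":0,"wx":0,"wy":0,"wz":0},{"dx":0,"dy":-0.2,"dz":0,"wx":0,"wy":0,"wz":0},{"dx":0,"dy":-0.25,"dz":0,"wx":0,"wy":0,"wz":0},{"dx":0,"dy":-0.3,"dz":0,"wx":0,"wy":0,"wz":0},{"dx":0,"dy":-0.3,"dz":0,"wx":0,"wy":0,"wz":0},{"dx":0,"dy":-0.3,"dz":0,"wx":0,"wy":0,"wz":0},{"dx":0,"dy":-0.3,"dz":0,"wx":0,"wy":0,"wz":0},{"dx":0,"dy":-0.3,"dz":0,"wx":0,"wy":0,"wz":0}]'
python3 - <<'E'
from h import *
for c in ('top','scene'):
    arm.grab_frame(c);print([(np.round(d['centre'],3).tolist(),round(d['confidence'],2)) for d in arm.mark_of(c,'lens_center')])
E
```

```text
t: 24.4
eef_pos: [0.5549, -0.0099, 0.0844]
ee_rot: [3.139, 0.0, -1.22]
force: [-7.1, 0.8, 3.5]
width: 0.0004
gripper_force: 3.5
[]
[([0.555, 0.046, 0.093], 0.76), ([0.558, 0.159, 0.023], 0.34)]
```

The force has risen to 7 N and the tool has stalled, so the arm is at its stop. Now I'll retreat.

```bash
python3 -m crank '[{"dx":0,"dy":0,"dz":0,"wx":0,"wy":0,"wz":0},{"dx":0,"dy":0.4,"dz":0,"wx":0,"wy":0,"wz":0},{"dx":0,"dy":1,"dz":0,"wx":0,"wy":0,"wz":0},{"dx":0,"dy":2,"dz":0,"wx":0,"wy":0,"wz":0},{"dx":0,"dy":3,"dz":0,"wx":0,"wy":0,"wz":0},{"dx":0,"dy":3,"dz":-3,"wx":0,"wy":0,"wz":0},{"dx":0,"dy":3,"dz":-7,"wx":0,"wy":0,"wz":0},{"dx":0,"dy":3,"dz":-11,"wx":0,"wy":0,"wz":0},{"dx":5,"dy":3,"dz":-13,"wx":0,"wy":0,"wz":0},{"dx":10,"dy":3,"dz":-14,"wx":0,"wy":0,"wz":0}]'; python3 -m crank '[{"dx":5,"dy":0,"dz":0,"wx":0,"wy":0,"wz":0},{"dx":10,"dy":0,"dz":0,"wx":0,"wy":0,"wz":0},{"dx":15,"dy":0,"dz":0,"wx":0,"wy":0,"wz":0},{"dx":20,"dy":0,"dz":0,"wx":0,"wy":0,"wz":0},{"dx":24,"dy":0,"dz":0,"wx":0,"wy":0,"wz":0},{"dx":24,"dy":0,"dz":0,"wx":0,"wy":0,"wz":0},{"dx":24,"dy":0,"dz":0,"wx":0,"wy":0,"wz":0},{"dx":24,"dy":0,"dz":0,"wx":0,"wy":0,"wz":0},{"dx":24,"dy":0,"dz":0,"wx":0,"wy":0,"wz":0},{"dx":24,"dy":0,"dz":0,"wx":0,"wy":0,"wz":0}]'
python3 meas.py; python3 - <<'E'
from h import *
fs=[]
for c in ('top','scene'):
    f=arm.grab_frame(c)[:,:,::-1]
    for q in('lens_center','station','pivot','mount_6','hardness_block','gauge_block','stop_block','loupe','lens_cap','objective_can_1'):
        print(c,q,[(np.round(d['centre'],3).tolist(),round(d['confidence'],2)) for d in arm.mark_of(c,q)[:1]])
    x,y=((260,195) if c=='top' else (240,205))
    fs.append(cv2.resize(f[y:y+150,x:x+200] if c=='top' else f[y:y+180,x:x+240],(400,300),interpolation=3))
cv2.imwrite('pics/end.png',np.hstack(fs))
E
```

```text
t: 25.85
eef_pos: [0.5631, -0.1143, 0.2267]
ee_rot: [-3.138, -0.001, -1.218]
force: [1.8, -0.3, -0.4]
width: 0.0006
gripper_force: 0.0
t: 27.1
eef_pos: [0.645, -0.3385, 0.225]
ee_rot: [-3.141, -0.0, -1.219]
force: [0.5, 1.1, -0.3]
width: 0.0004
gripper_force: 0.0
top [34.77 34.78 34.84 34.83] [0.1164 0.1162 0.1162 0.1164]
scene [34.66 34.7  35.   35.21] [0.1171 0.1163 0.1162 0.1167]
top lens_center [([0.558, 0.049, 0.097], 0.84)]
top station [([0.561, 0.052, 0.025], 0.62)]
top pivot [([0.592, -0.048, 0.091], 0.59)]
top mount_6 [([0.606, 0.104, 0.026], 0.76)]
top hardness_block [([0.679, 0.257, 0.003], 0.97)]
top gauge_block [([0.613, -0.114, 0.001], 0.62)]
top stop_block [([0.45, 0.275, -0.002], 0.66)]
top loupe [([0.657, 0.018, -0.004], 0.74)]
top lens_cap [([0.669, -0.059, 0.003], 0.44)]
top objective_can_1 [([0.586, 0.317, -0.0], 0.55)]
scene lens_center [([0.555, 0.045, 0.095], 0.9)]
scene station [([0.558, 0.053, 0.025], 0.57)]
scene pivot [([0.587, -0.055, 0.098], 0.56)]
scene mount_6 [([0.56, 0.048, 0.024], 0.87)]
scene hardness_block [([0.682, 0.258, 0.002], 0.63)]
scene gauge_block [([0.614, -0.114, -0.001], 0.77)]
scene stop_block [([0.448, 0.274, 0.0], 0.74)]
scene loupe [([0.658, 0.018, 0.002], 0.76)]
scene lens_cap [([0.672, -0.062, -0.002], 0.68)]
scene objective_can_1 [([0.588, 0.312, -0.002], 0.62)]
```

View pics/end.png

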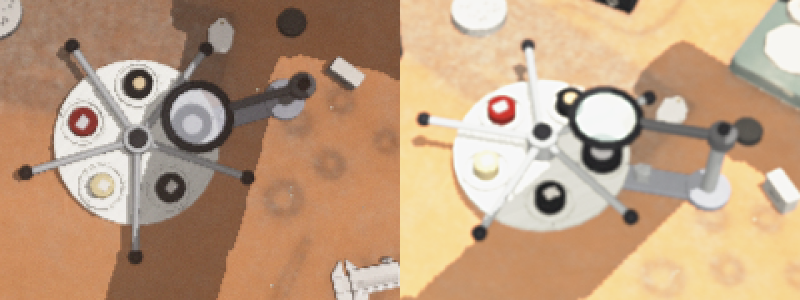

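The final picture shows the lens at (197,117) in the left view, centred over the widest puck. The tray is within about 0.3° of the target, and the other objects haven't moved.

```bash
python3 -c "
from station import arm
print(arm.job_done())"
```

```text
the job is handed in; nothing more can be done
None
```

I turned the carousel 144° clockwise by one spoke, so the widest puck stands at the reading position within about 0.3° of the index tooth; I then pushed the magnifier to its stop with the lens over that puck, left the other things in place, and handed the job in at about 28 s.

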